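# Jog a dish under the camera with the joystick

## Task

Bring the petri dish on the motorised stage under the green-banded camera: push the joystick over to the side the dish has to travel, hold it there while the stage runs, and let the stick spring back upright so that the dish stops centred below the camera. Drive the stage with the joystick only: do not touch the stage, the dish or the two posts, and leave the amber bottle standing where it is.

Things in the scene. Friction and masses are not known exactly. Their poses are not given: they have to be found in the camera images.
- jog_stick (a joint): Tilt of the black joystick, rad: 0 upright, positive leaning to the box's +y (the robot's left at zero yaw), stops at +-0.42. It tilts only along the box's y; a spring returns it to upright within 0.03 rad (about 4 N sideways on the grip for 0.4 rad).
- stick_pivot (a point): Point about which the joystick tilts, in the middle of the top of the grey joystick box, 40 mm above the worktop; axes are those of the box: x across, y the tilting direction (two white arrow heads on the box point along +y and -y), z up. The box is fixed, 110 (x) x 130 (y) mm, 39 mm high.
- grip_centre (a point): Centre of the joystick's black plastic grip, which moves with the stick: on its axis, 70 mm from the pivot (110 mm above the worktop when upright). The grip is round, 46 mm long (47 to 94 mm from the pivot), 18 mm across at the bottom, 27 mm near the top, red dot on top; below it a 10 mm steel stem.
- carriage (a joint): Position of the stage's grey carriage along the stage's y, m: 0 at mid-rail, where it starts; stops at +-0.09. Stick tilted to +y drives it to +y, to -y to -y: not at all below 0.09 rad, about 6 mm/s at 0.2 rad, 11 mm/s at 0.3 rad, 16 mm/s at 0.4 rad. When the stick is let go it stops at once and stays.
- dish_centre (a point): Centre of the loose clear petri dish (88 mm across, 12 mm high) that sits on the grey carriage between four short black locating posts and rides with it; 51 mm above the worktop.
- camera_axis (a point): Point on the vertical axis of the camera, 110 mm above the worktop, near its lower end. The camera is a black upright cylinder, 32 mm across, with a green band and green button at its top (175 mm high), held on an arm from a steel post behind the stage; its place along the stage varies. It stands straight above the dish's line of travel.
- lamp_axis (a point): The same point of the other post, which carries a white cone-shaped lamp (34 mm across, lower edge 125 mm high). It is not the target.
- stage: Fixed stage base of aluminium with two steel rails, 110 (x) x 340 (y) mm, with a dark motor block beyond its -y end; origin at the middle of its underside on the worktop; y along the rails.
- camera_post: The camera with its steel post and foot (175 mm high); origin on the worktop below the camera, the post stands 95 mm along its x behind it.
- lamp_post: The lamp with its steel post and foot (175 mm high); origin on the worktop below the lamp, the post stands 95 mm along its x behind it.
- amber_centre (a point): Centre of the loose amber dropper bottle, 48 mm across and 85 mm high, standing on the worktop to the right of the joystick box; z is its upright axis.
- holder_centre (a point): Middle of the dish's place on the carriage (grey plate 104 x 96 x 12 mm), 51 mm above the worktop, so at the dish's centre; y axis along the rail, in the direction of positive carriage travel.
There are look-alikes about, which are no part of the job. Leave any turquoise look-alike of the camera_post alone.

How it is judged (in metres and radians):
On the way:
1. the joystick is held over, towards the side on which the camera stands from the dish, for half a second (((value of joint jog_stick above 0.11 rad and y of camera_axis in the frame of holder_centre above 0 m) or (value of joint jog_stick below -0.11 rad and y of camera_axis in the frame of holder_centre below 0 m))), for 0.5 s.
At the end, for the whole second after the job is handed in: The dish's centre rests within 9 mm of the camera's vertical axis (seen from above), the dish still sits in its place on the carriage (within 6 mm), the joystick is back upright (within 0.06 rad), the carriage is still, and the amber bottle stands within 30 mm of where it was (horizontal distance between dish_centre and camera_axis below 0.009 m and value of joint jog_stick between -0.06 and 0.06 rad and velocity of joint carriage between -0.002 and 0.002 m/s and angle between amber_centre's own z axis and vertical below 0.2 rad and distance of amber_centre from where it was at the start of the episode below 0.03 m and distance between dish_centre and holder_centre below 0.006 m); the robot touches nothing.
It fails at once if the robot touches the stage, its carriage or the dish (contact force between any of the fingers, the arm and stage above 0.5 N or contact force between any of the fingers, the arm and dish above 0.5 N).
It fails at once if the robot touches the camera or lamp post (contact force between any of the fingers, the arm and camera_post above 0.5 N or contact force between any of the fingers, the arm and lamp_post above 0.5 N).
It fails at once if the amber bottle is knocked over (angle between amber_centre's own z axis and vertical above 0.6 rad).
It also fails if it takes over 48 s, if anything falls off the work surface, if the arm or the gripper's body presses on something with over 40 N, if the wrist force passes 120 N, or if a joint passes its speed limit or range.

## Robot

A 6-joint arm with a two-finger parallel gripper is mounted at the origin on a cart in front of the work surface, level with it; the furniture and walls round the work are solid. World frame = base frame: x ahead of the robot, y to its left, z up, the work surface at z = 0. Lengths are in m, angles in degrees, forces in N, time in s.
With the tool pointing down it reaches from about 0.3 to 0.75 m from the base axis. Payload 8.5 kg.
Tool frame: the origin (TCP) lies midway between the tips of the shut fingers; the grasp point (between the pads) lies env.tcp_to_grasp behind it (env.tcp_to_grasp is the distance from the TCP to the grasp point, in m); z points along the fingers, y is the line along which they close (so a half turn about z gives the same grasp; the last joint's range is limited). The gripper opens to 85 mm and grips with 20 to 120 N. Pads are 22 mm wide; open, the fingers measure 114 mm over their backs; the gripper's body (76 mm by 85 mm) begins 54 mm behind the grasp point. The pads swing forward as they close: fully open they stand 13 mm farther back than shut.
Start: joints at [59.284, 21.807, 74.336, -0, 83.858, -12.336], TCP at [0.173, 0.522, 0.208] pointing down, gripper open.
Joint ranges: [-178.18, 178.18], [-50.72, 133.34], [12.68, 142.11], [-81.47, 261.47], [9.98, 163.14], [-165.26, 165.26]. Speed limits (degrees/s): [136.94, 136.94, 180, 180, 180, 180].

## Interface

Orientations are given as a 3x3 rotation matrix whose columns are the frame's x, y, z axes.
In Python, from rig import observe, optics, job, env gives the robot as it stands. The module is installed in compiled form; this text tells all that it offers.
- The arm moves only by the shell command python3 -m jog 'ROWS' [FORCE]. ROWS is JSON, a list of rows, each a list of 7 numbers: the turn, a rotation vector about the tool's x, y, z in rad, then the shift along the tool's x, y, z in m, then the opening in per cent of the stroke, from 0 (shut) to 100 (fully open). A call has 1 to 10 rows; each row shifts and turns the commanded pose from where the row before left it, along the tool's axes as they then stand; what a row does not reach is not made up. A row lasts 1/8 s, in which the tool goes at most 62.5 mm and 10.7 degrees, less where a joint would pass 70% of its speed; a pose out of reach is approached as far as the arm can. A call is refused whole if a number of a shift passes 0.0625 or a number of a turn 0.188, either way. A call with a gripper value outside its range is refused whole. The fingers move at their own pace and stop on an object; FORCE is the grip in N (left out, the last holds). Time passes only in rows, so rows that do not move let the fingers close. It gives the time, the measured TCP pose, the force, the opening and the grip force at its end, in the units of the state.
- observe(): the state, without advancing time (a new reading comes with each control period).
- optics.get_image(name): name is "scene" or "top" or "wrist"; returns a dict with "pixels" (384x512x3 uint8, red, green, blue), "mtx" (3x3 intrinsics, pixels), "dist_coeffs" ([k1, k2, p1, p2, k3] as OpenCV has them; the pictures are not rectified), "rvec" (rotation vector, rad) and "tvec" (3), from world to camera coordinates, as OpenCV has them. Camera axes: x right, y down, z forward; pixel columns grow to the right and rows downward; lengths in m; the calibration is good to about 2 mm. A picture is of the moment at which its call begins. There is no depth.
- job.close_job(): hands the job in; it is judged then, once.
The state is a dict: "time_s": time; "q": joint angles; "qvel": joint speeds; "joint_efforts": joint torques, N m; "position": TCP position; "tool_rot": TCP orientation; "ft_force": force on the tool from outside, world axes, zero at the start; "wrist_torque": the same for the moment, N m; "grip_width": finger opening in m; "gripper_force": force on a finger pad.
Only numpy, scipy, OpenCV 4.12 (cv2) and the standard library are available. Lean on these libraries where they do the work, as an engineer would, in place of code of your own. Each camera call takes 0.05 s, during which the arm holds its last target. There are 200 camera calls.

## Working session

There is one attempt and no reset: what is moved stays moved. The work goes in short steps, Python scripts to look and compute and a shell command to move; the robot and the scene stay as the last step left them, time stands still between calls to the robot, and variables do not carry over. Pictures are saved under pics/ and viewed, at most 10 in all, crops included, and the job is handed in when it is done.

```bash
mkdir -p pics; cat > h.py <<'E'
import numpy as np, cv2
from rig import observe, optics, job, env
def ray(im,uv):
    R=cv2.Rodrigues(np.array(im["rvec"],float))[0]; t=np.array(im["tvec"],float).ravel()
    p=cv2.undistortPoints(np.array([[uv]],float),np.array(im["mtx"]),np.array(im["dist_coeffs"])).ravel()
    return -R.T@t, R.T@np.array([p[0],p[1],1])
def plane(im,uv,z):
    o,d=ray(im,uv); return o+d*(z-o[2])/d[2]
def tri(a,ua,b,ub):
    o1,d1=ray(a,ua);o2,d2=ray(b,ub)
    s=np.linalg.lstsq(np.c_[d1,-d2],o2-o1,rcond=None)[0]
    p,q=o1+d1*s[0],o2+d2*s[1]; return (p+q)/2,np.linalg.norm(p-q)
def proj(im,P):
    return cv2.projectPoints(np.array([P],float),np.array(im["rvec"],float),np.array(im["tvec"],float),np.array(im["mtx"]),np.array(im["dist_coeffs"]))[0].ravel()
def save(im,n,crop=None,s=1):
    p=im["pixels"][...,::-1]
    if crop: p=p[crop[1]:crop[3],crop[0]:crop[2]]
    cv2.imwrite("pics/"+n,cv2.resize(p,None,fx=s,fy=s,interpolation=cv2.INTER_CUBIC))
E
python3 - <<'E'
from h import *
for n in("scene","top"):
    save(optics.get_image(n),n+"0.png",s=1.5)
s=observe();print(s["time_s"],s["position"],s["tool_rot"],s["grip_width"],env.tcp_to_grasp)
E
```

```text
0.1 [0.17326499 0.52169094 0.20747029] [[-9.49002564e-01  3.15267688e-01 -6.47016222e-04]
 [ 3.15268248e-01  9.49001916e-01 -1.13794466e-03]
 [ 2.55262451e-04 -1.28389607e-03 -9.99999143e-01]] 0.08485653596457866 0.0187
```

View pics/scene0.png

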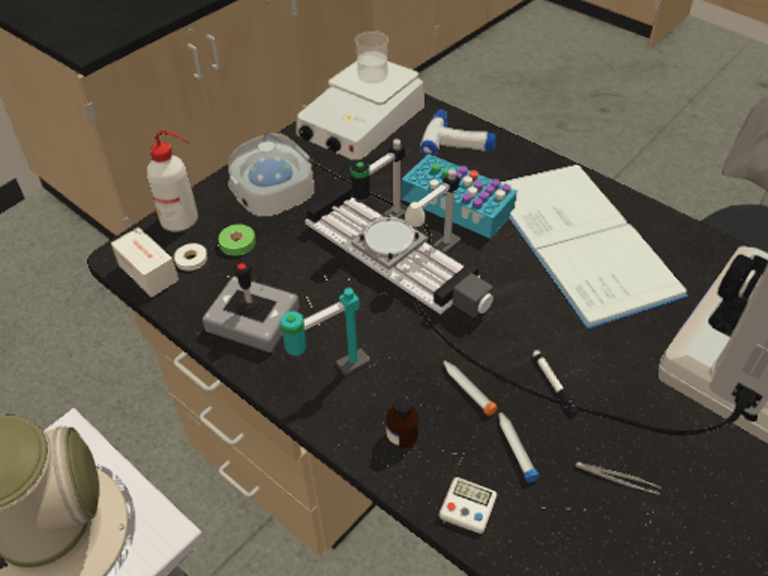

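View pics/top0.png

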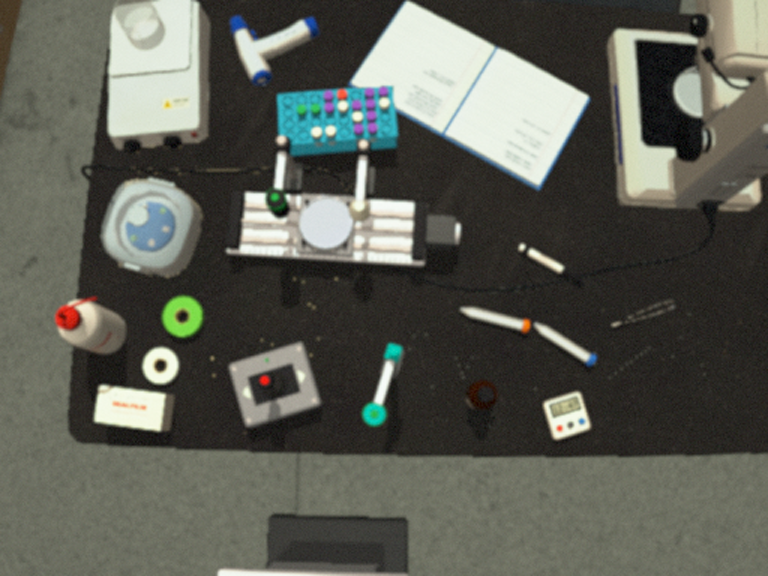

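The dark-green-banded camera stands left of the dish (scene 360,172; top 277,200 in the 1.5x pictures). The white lamp is at top (360,208), the turquoise decoy near the box at top (375,412), and the stick's red dot at top (265,381). The black-bodied camera with the green band over the stage is the one meant. Next I measure positions and save a confirming crop.

```bash
cat > m.py <<'E'
from h import *
def blob(im,lo,hi,c,r,big=True):
    hsv=cv2.cvtColor(im["pixels"],cv2.COLOR_RGB2HSV); m=cv2.inRange(hsv,lo,hi)
    k=np.zeros_like(m);cv2.circle(k,c,r,255,-1);m&=k
    n,l,st,ce=cv2.connectedComponentsWithStats(m)
    if n<2:return None
    i=1+np.argmax(st[1:,4]);return ce[i],st[i]
E
python3 - <<'E'
from m import *
a=optics.get_image("scene");b=optics.get_image("top")
print("axes top: z0 centre",plane(b,(256,192),0))
G=((50,100,20),(75,255,255));R=((0,150,80),(8,255,255))
for nm,(lo,hi),ca,cb,r in(("cam",G,(240,115),(184,133),14),("red",R,(162,180),(177,254),10)):
    x=blob(a,lo,hi,ca,r);y=blob(b,lo,hi,cb,r);print(nm,x,y)
    if x and y: print(tri(a,x[0],b,y[0]))
for nm,uv,z in(("dish",(217,148),.057),("amber",(321,263),.085),("decoy",(250,275),.175),("lamp",(240,140),.175)):print(nm,plane(b,uv,z))
# box top corners in top image (1.5x px)
for uv in((230,375),(305,343),(321,402),(248,427)):print("box",plane(b,(uv[0]/1.5,uv[1]/1.5),.039))
# stage ends
for uv in((228,254),(424,264),(241,191),(427,201)):print("stage",plane(b,(uv[0]/1.5,uv[1]/1.5),.02))
save(a,"c1.png",(180,80,340,240),3.5)
save(b,"c2.png",(140,80,310,295),2.7)
E
```

```text
axes top: z0 centre [ 0.63351385 -0.11062831  0.        ]
cam (array([239.24137931, 115.46551724]), array([233, 111,  13,   8,  58], dtype=int32)) (array([185.80434783, 137.89130435]), array([180, 133,  11,   9,  46], dtype=int32))
(array([0.72427767, 0.04980878, 0.17245302]), np.float64(0.0052210302476270315))
red (array([160.5, 177. ]), array([158, 175,   6,   5,  24], dtype=int32)) (array([175.75609756, 253.        ]), array([173, 250,   7,   7,  41], dtype=int32))
(array([0.46301807, 0.06660036, 0.13946619]), np.float64(0.0012942642606210055))
dish [ 0.73272773 -0.01083462  0.057     ]
amber [ 0.44963769 -0.2673338   0.085     ]
decoy [ 0.41636909 -0.10184032  0.175     ]
lamp [ 0.71835326 -0.07252705  0.175     ]
box [0.47508372 0.13973368 0.039     ]
box [0.53107779 0.01737258 0.039     ]
box [ 0.43500955 -0.01208273  0.039     ]
box [0.39099251 0.10612144 0.039     ]
stage [0.68393511 0.15874084 0.02      ]
stage [ 0.67256431 -0.17787313  0.02      ]
stage [0.79784046 0.14317663 0.02      ]
stage [ 0.78482487 -0.18212266  0.02      ]
```

View pics/c2.png

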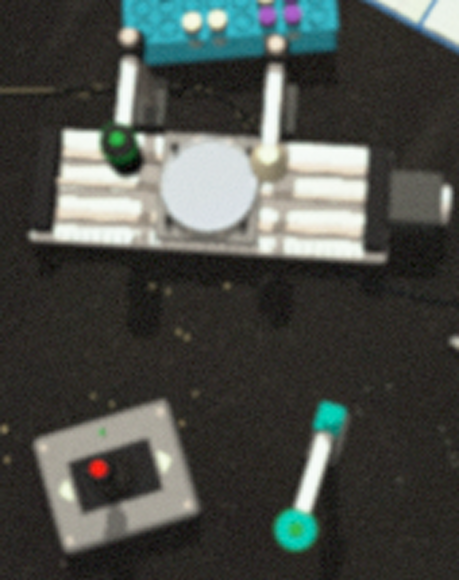

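View pics/c1.png

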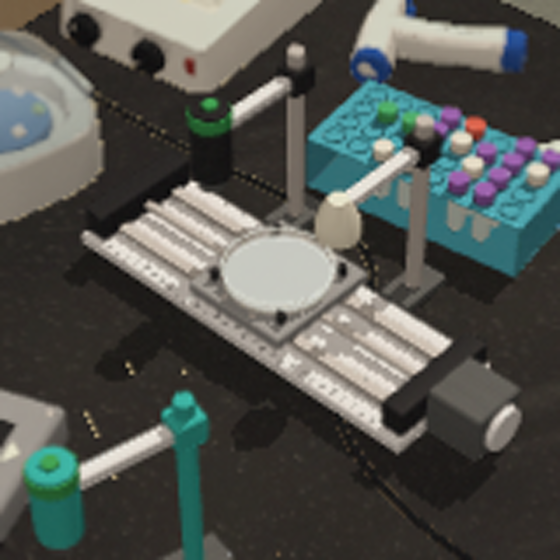

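The crops confirm it: the black camera with the green band (button at top px 183,131; scene px 240,109) is over the rails on the dish's left. The turquoise one by the box (top crop 295,530) is the decoy. Now I refine the positions and the frame directions.

```bash
python3 - <<'E'
from m import *
a=optics.get_image("scene");b=optics.get_image("top")
ca=lambda u,v:(180+u/3.5-.36,80+v/3.5-.36); cb=lambda u,v:(140+u/2.7-.3,80+v/2.7-.3)
print("button",tri(a,ca(209,103),b,cb(117,139)), plane(b,cb(117,139),.175))
print("dish",tri(a,ca(279,268),b,cb(208,186)),plane(b,cb(208,186),.055))
p,q=plane(b,cb(67,490),.04),plane(b,cb(164,461),.04);d=p-q
print("arrows",p,q,(p+q)/2,"yaw",np.degrees(np.arctan2(-d[0],d[1])))
p,q=plane(b,cb(32,237),.02),plane(b,cb(385,258),.02);d=p-q
print("stage yaw",np.degrees(np.arctan2(-d[0],d[1])),np.linalg.norm(d))
E
```

```text
button (array([0.73511697, 0.05630193, 0.18399088]), np.float64(0.0017106016872102826)) [0.73735903 0.05827622 0.175     ]
dish (array([ 0.73181439, -0.01179489,  0.06032672]), np.float64(0.004019048424408047)) [ 0.73175867 -0.01005697  0.055     ]
arrows [0.44830766 0.11032733 0.04      ] [0.47706157 0.02248487 0.04      ] [0.46268462 0.0664061  0.04      ] yaw 18.12508052260936
stage yaw -2.437443047601186 0.33743651706772354
```

```bash
python3 -m jog '[[0,0,0,-0.0465,-0.0378,-0.004,65],[0,0,0,-0.0465,-0.0378,-0.004,65],[0,0,0,-0.0465,-0.0378,-0.004,65],[0,0,0,-0.0465,-0.0378,-0.004,65],[0,0,0,-0.0465,-0.0378,-0.004,65],[0,0,0,-0.0465,-0.0378,0,65],[0,0,0,-0.0465,-0.0378,0,65],[0,0,0,-0.0465,-0.0378,0,65],[0,0,0,-0.0465,-0.0378,0,65]]'
```

```text
time_s: 1.42
position: [0.4641, 0.0652, 0.2282]
tool_rot: [[-0.949, 0.316, 0.0], [0.316, 0.949, 0.0], [-0.0, 0.0, -1.0]]
ft_force: [-0.1, 0.5, -0.6]
grip_width: 0.0554
gripper_force: 0.0
```

```bash
python3 -m jog '[[0,0,-0.16,0,0,0,65],[0,0,-0.16,0,0,0,65],[0,0,-0.16,0,0,0,65],[0,0,-0.16,0,0,0,65],[0,0,0,0,0,0,65]]'; python3 - <<'E'
from m import *
b=optics.get_image("wrist"); save(b,"w1.png",s=1.5)
s=observe();R=np.array(s["tool_rot"]);print(R.T@(np.array([.4627,.0664,0])-s["position"]))
E
```

```text
time_s: 2.05
position: [0.4632, 0.0671, 0.228]
tool_rot: [[-0.95, -0.312, -0.0], [-0.312, 0.95, 0.0], [0.0, 0.0, -1.0]]
ft_force: [0.4, -0.4, -0.6]
grip_width: 0.0553
gripper_force: 0.0
[ 0.00073566 -0.00051762  0.2280105 ]
```

View pics/w1.png

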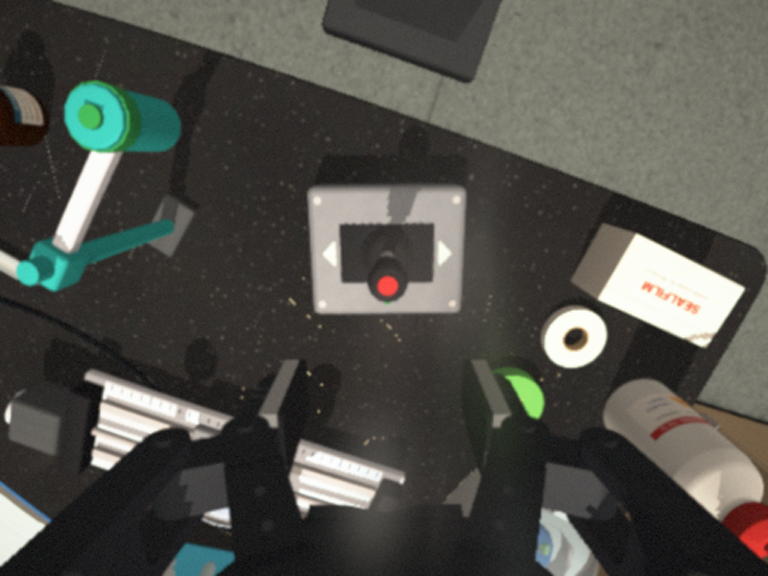

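The wrist view shows the stick's red dot at (387,287), midway between the fingers (about 285 and 490), and the box edges square to the tool. I descend straddling the grip.

```bash
python3 -m jog '[[0,0,0,0,0,0.046,65],[0,0,0,0,0,0.046,65],[0,0,0,0,0,0.046,65],[0,0,0,0,0,0,65]]'; cat > st.py <<'E'
from m import *
import sys
b=optics.get_image("top");s=observe()
x=blob(b,(0,150,80),(8,255,255),(174,253),28)
if x: p=plane(b,x[0],.136);d=p-np.array([.463,.0666,.136]);print("red",x[0].round(1),"tilt~",round(float(d[:2]@[-.311,.95])/.097,3))
hsv=cv2.cvtColor(b["pixels"],cv2.COLOR_RGB2HSV)
m=cv2.inRange(hsv,(95,10,150),(135,90,255));k=np.zeros_like(m);k[120:176,165:275]=255;m&=k
m=cv2.morphologyEx(m,cv2.MORPH_OPEN,np.ones((5,5)))
n,l,t,c=cv2.connectedComponentsWithStats(m);i=1+np.argmax(t[1:,4])
q=plane(b,c[i],.055);print(s["time_s"],"dish",c[i].round(1),t[i],q.round(4));np.save("d.npy",q)
if len(sys.argv)>1:save(b,sys.argv[1],(130,80,300,300),2.7)
E
python3 st.py
```

```text
time_s: 2.6
position: [0.4617, 0.0673, 0.0882]
tool_rot: [[-0.95, -0.311, -0.006], [-0.311, 0.95, 0.001], [0.006, 0.003, -1.0]]
ft_force: [0.5, 0.5, 0.4]
grip_width: 0.0555
gripper_force: 0.0
2.65 dish [221.8 157.3] [213 152  18  11 144] [ 0.7094 -0.0235  0.055 ]
```

```bash
python3 - <<'E'
from m import *
A=optics.get_image("scene")["pixels"][90:250,130:330];B=optics.get_image("top")["pixels"][110:270,130:330]
cv2.imwrite("pics/ab.png",cv2.resize(np.hstack([A,B])[...,::-1],None,fx=2,fy=2))
E
```

```text
(no output)
```

View pics/ab.png

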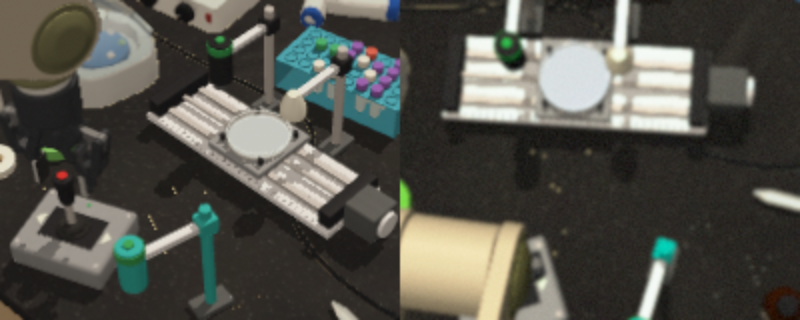

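The scene view (left) shows the red dot at (62,175) between the fingers. The top view (right) shows the dish clear at (575,77). I'll fix the dish mask and read the stick from the scene view.

```bash
cat > st.py <<'E'
from m import *
b=optics.get_image("top");a=optics.get_image("scene");s=observe()
x=blob(a,(0,150,80),(8,255,255),(161,177),25)
if x:
    o=[];yb=np.array([-.311,.95,0])
    for t in np.linspace(-.45,.45,91):
        o.append(np.linalg.norm(proj(a,np.array([.463,.0666,.04])+.098*(np.sin(t)*yb+np.array([0,0,np.cos(t)])))-x[0]))
    print("red",x[0].round(1),"tilt~",round(np.linspace(-.45,.45,91)[np.argmin(o)],2),"res px",round(min(o),1))
p=b["pixels"].astype(int);m=((p[...,2]-p[...,0]>4)&(p[...,1]>130)&(p[...,2]-p[...,0]<60)).astype(np.uint8)*255
k=np.zeros_like(m);k[120:178,165:245]=255;m&=k
m=cv2.morphologyEx(m,cv2.MORPH_OPEN,np.ones((7,7)))
n,l,t,c=cv2.connectedComponentsWithStats(m);i=1+np.argmax(t[1:,4])
cn=max(cv2.findContours((l==i).astype(np.uint8),0,1)[0],key=cv2.contourArea)
cc,r=cv2.minEnclosingCircle(cn);q=plane(b,cc,.055);cam=np.array([.7365,.0573])
print("t",s["time_s"],"dish",np.round(cc,1),round(r,1),t[i],q.round(4),"to go",round(float((cam-q[:2])@[.042,.999]),4))
E
python3 st.py
```

```text
red [160.5 177. ] tilt~ 0.0 res px 0.5
t 2.85 dish [216.6 148.6] 17.0 [201 134  33  31 834] [ 0.7317 -0.0097  0.055 ] to go 0.0671
```

```bash
python3 -m jog '[[0,0,0,0,0.01,0,65],[0,0,0,0,0.01,0,65],[0,0,0,0,0.01,0,65],[0,0,0,0,0,0,65]]'; python3 st.py
```

```text
time_s: 3.35
position: [0.4537, 0.0963, 0.0902]
tool_rot: [[-0.949, -0.315, 0.0], [-0.315, 0.949, -0.0], [-0.0, -0.0, -1.0]]
ft_force: [0.4, -2.1, 1.3]
grip_width: 0.0555
gripper_force: 0.7
red [155.1 175.8] tilt~ 0.15 res px 0.4
t 3.45 dish [216.3 148.4] 17.0 [201 134  33  31 829] [ 0.7322 -0.0091  0.055 ] to go 0.0665
```

```bash
python3 -m jog '[[0,0,0,0,0.005,0,65],[0,0,0,0,0.005,0,65],[0,0,0,0,0,0,65],[0,0,0,0,0,0,65],[0,0,0,0,0,0,65],[0,0,0,0,0,0,65],[0,0,0,0,0,0,65],[0,0,0,0,0,0,65],[0,0,0,0,0,0,65],[0,0,0,0,0,0,65]]'; python3 st.py
```

```text
time_s: 4.7
position: [0.4507, 0.1051, 0.09]
tool_rot: [[-0.949, -0.314, -0.0], [-0.314, 0.949, -0.0], [0.0, 0.0, -1.0]]
ft_force: [0.3, -2.4, -1.3]
grip_width: 0.0554
gripper_force: 1.3
red [151.3 175.4] tilt~ 0.27 res px 0.3
t 4.8 dish [212.2 147.9] 17.0 [196 133  33  32 845] [0.7335 0.0015 0.055 ] to go 0.0559
```

About 10 mm/s, in the right direction. Holding.

```bash
for i in 1 2; do python3 -m jog '[[0,0,0,0,0,0,65],[0,0,0,0,0,0,65],[0,0,0,0,0,0,65],[0,0,0,0,0,0,65],[0,0,0,0,0,0,65],[0,0,0,0,0,0,65],[0,0,0,0,0,0,65],[0,0,0,0,0,0,65],[0,0,0,0,0,0,65],[0,0,0,0,0,0,65]]' >/dev/null; done;  python3 st.py
```

```text
red [151.3 175.4] tilt~ 0.27 res px 0.3
t 7.4 dish [202.  148.5] 16.9 [186 133  33  31 796] [0.7314 0.0271 0.055 ] to go 0.0304
```

```bash
python3 -m jog '[[0,0,0,0,0,0,65],[0,0,0,0,0,0,65],[0,0,0,0,0,0,65],[0,0,0,0,0,0,65],[0,0,0,0,0,0,65],[0,0,0,0,0,0,65],[0,0,0,0,0,0,65],[0,0,0,0,0,0,65],[0,0,0,0,0,0,65],[0,0,0,0,0,0,65]]' >/dev/null;  python3 st.py
python3 -m jog '[[0,0,0,0,0,0,65],[0,0,0,0,0,0,65],[0,0,0,0,0,0,65],[0,0,0,0,0,0,65],[0,0,0,0,-0.02,0,65],[0,0,0,0,-0.02,0,65],[0,0,0,0,0,0,65]]';  python3 st.py
python3 - <<'E'
from h import *
for n in("scene","top"): save(optics.get_image(n),n+"9.png",(160,80,290,190),6)
E
```

```text
red [151.3 175.4] tilt~ 0.27 res px 0.3
t 8.75 dish [197.4 147.3] 17.3 [181 133  33  30 725] [0.7343 0.0389 0.055 ] to go 0.0185
time_s: 9.62
position: [0.4637, 0.0667, 0.0901]
tool_rot: [[-0.95, -0.312, 0.0], [-0.312, 0.95, 0.001], [-0.001, 0.0, -1.0]]
ft_force: [-0.6, -0.4, -0.5]
grip_width: 0.0556
gripper_force: 0.0
red [160.4 177. ] tilt~ 0.0 res px 0.5
t 9.725 dish [194. 147.] 17.2 [179 132  32  31 684] [0.735  0.0475 0.055 ] to go 0.0099
```

View pics/top9.png

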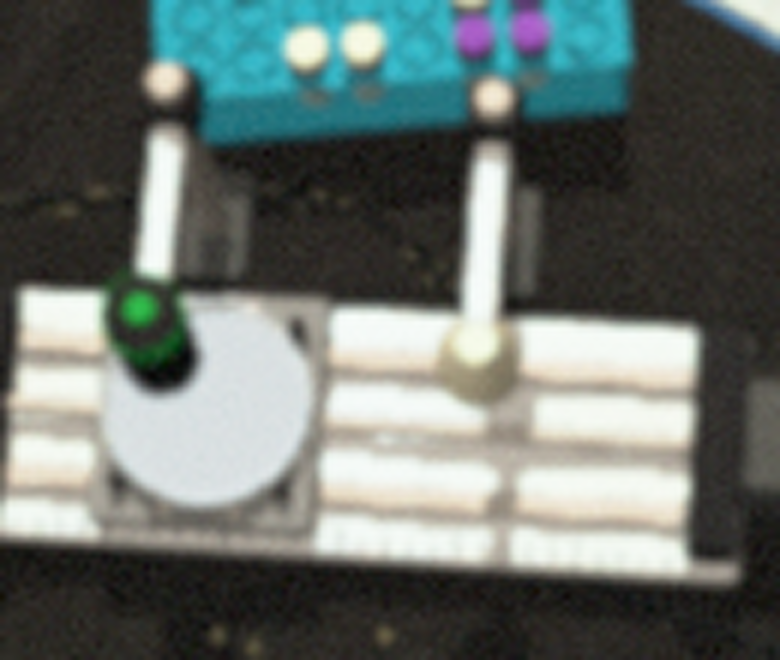

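View pics/scene9.png

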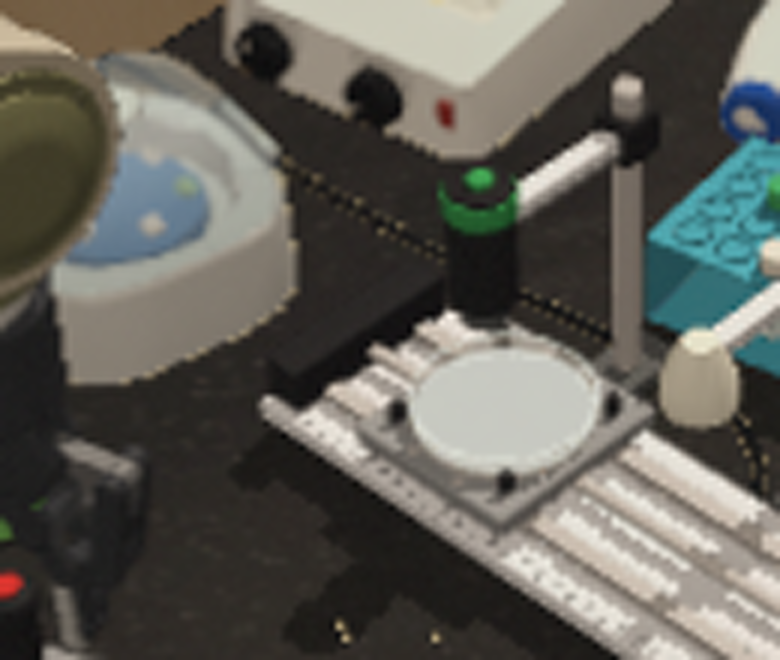

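The dish (top crop 207,403; scene crop 506,404) is still a little to the right of the camera (button at top 140,308 and scene 480,178). I compute the remainder from both views.

```bash
python3 - <<'E'
from h import *
a=optics.get_image("scene");b=optics.get_image("top")
c=lambda u,v:(160+u/6-.42,80+v/6-.42)
B,C,D,E,F,G=[c(*x) for x in((140,308),(160,372),(207.5,403),(480,178),(482,308),(506,404))]
print("button",tri(a,E,b,B),plane(b,B,.18),plane(a,E,.18))
print("bottom",tri(a,F,b,C),plane(b,C,.1),plane(a,F,.1))
print("dish",tri(a,G,b,D),plane(b,D,.057),plane(a,G,.057))
# vertical axis projected to lower height: pixel gaps in each view
E
```

```text
button (array([0.73634202, 0.05680765, 0.18241024]), np.float64(0.0018983106112081779)) [0.73636832 0.05778277 0.18      ] [0.73946445 0.05846254 0.18      ]
bottom (array([0.73405665, 0.05823939, 0.10975145]), np.float64(0.004155918157629962)) [0.73535332 0.06101914 0.1       ] [0.74429752 0.06508427 0.1       ]
dish (array([0.73564235, 0.04594785, 0.058277  ]), np.float64(0.002314335682611745)) [0.73509363 0.04684004 0.057     ] [0.7376886  0.04629203 0.057     ]
```

```bash
python3 -m jog '[[0,0,0,0,0.02,0,65],[0,0,0,0,0.02,0,65],[0,0,0,0,0,0,65],[0,0,0,0,0,0,65],[0,0,0,0,0,0,65],[0,0,0,0,0,0,65],[0,0,0,0,0,0,65],[0,0,0,0,0,0,65],[0,0,0,0,-0.02,0,65],[0,0,0,0,-0.02,0,65]]';python3 -m jog '[[0,0,0,0,0,0,65]]' >/dev/null; python3 st.py;  python3 - <<'E'
from h import *
for n in("top",): save(optics.get_image(n),n+"10.png",(160,80,290,190),6)
E
```

```text
time_s: 11.18
position: [0.4631, 0.0671, 0.0898]
tool_rot: [[-0.949, -0.314, -0.001], [-0.314, 0.949, 0.001], [0.0, 0.001, -1.0]]
ft_force: [0.0, 0.0, -1.1]
grip_width: 0.0556
gripper_force: 0.0
red [160.4 177. ] tilt~ 0.0 res px 0.5
t 11.4 dish [191.5 148. ] 17.1 [175 134  33  29 648] [0.7323 0.0537 0.055 ] to go 0.0038
```

View pics/top10.png

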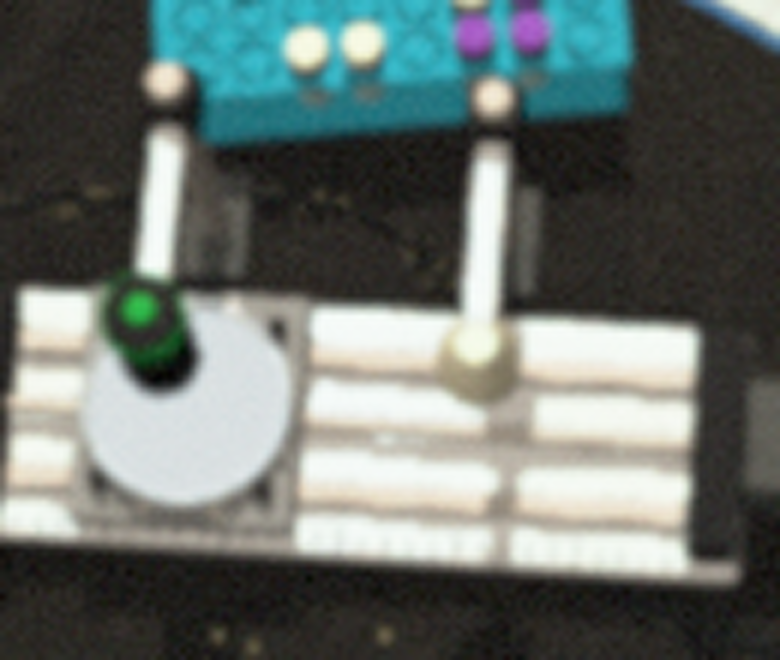

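Dish centre is now at top crop (186,400), about y=0.0557, some 2 mm short of the camera. One short nudge, then retreat upward.

```bash
python3 -m jog '[[0,0,0,0,0.02,0,65],[0,0,0,0,0.02,0,65],[0,0,0,0,-0.02,0,65],[0,0,0,0,-0.02,0,65],[0,0,0,0,0,0,65],[0,0,0,0,0,-0.05,65],[0,0,0,0,0,-0.05,65],[0,0,0,0,0,-0.05,65],[0,0,0,0,0,0,65]]'; python3 st.py;  python3 - <<'E'
from h import *
a=optics.get_image("scene");b=optics.get_image("top")
P=plane(b,(182.9,130.9),.18);print(P,proj(b,[P[0],P[1],.055]),observe()["ft_force"])
# dish lower contour: left/right extent at dish rows
p=b["pixels"].astype(int)
for v in(148,150,152):
    m=np.where((p[v,165:245,2]-p[v,165:245,0]>4)&(p[v,165:245,1]>130))[0]+165;print(v,m.min(),m.max(),(m.min()+m.max())/2)
E
```

```text
time_s: 12.58
position: [0.4641, 0.0681, 0.2432]
tool_rot: [[-0.949, -0.315, 0.007], [-0.315, 0.949, -0.0], [-0.006, -0.003, -1.0]]
ft_force: [-0.5, -0.3, -0.5]
grip_width: 0.0554
gripper_force: 0.0
red [160.4 177. ] tilt~ 0.0 res px 0.5
t 12.675 dish [191.  147.5] 16.9 [175 134  32  29 625] [0.7336 0.055  0.055 ] to go 0.0024
[0.73639981 0.05781511 0.18      ] [189.95663371 146.41202463] [-0.67180463  0.85170833  0.40551769]
148 175 206 190.5
150 174 206 190.0
152 175 205 190.0
```

The dish is centred within about 1 px (roughly 2.5 mm) of the projected camera axis, the stick is upright and the arm is clear.

```bash
python3 -c "
from rig import job
print(job.close_job())"
```

```text
the job is handed in; nothing more can be done
None
```

I ran the stage to +y with the joystick and handed the job in at about 12.7 s of robot time: my last images put the dish within about 3 mm of the green-banded camera's axis (9 mm allowed) and the stick upright; the arm was lifted clear and never went near the stage, posts or amber bottle (I did not re-measure the bottle), and the hand-in returned no verdict.

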